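# Stand a fallen pack of fibre pots back up

## Task

A pack of fibre pots in a square cardboard sleeve has fallen on its side on the packing table, and a stray pot stands in the way at its narrow end. First put the stray pot on the black tray, standing mouth down as it is and clear of the rim; then tip the fallen pack up over its base edge, not lifting it off the table, so that it stands flat on its base about where it lies, narrow end up. Leave the other pots and the standing pack alone.

Things in the scene. Friction and masses are not known exactly. Their poses are not given: they have to be found in the camera images.
- pack: fallen pack, 180 mm long, about 0.4 kg: square cardboard sleeve 124 x 124 mm, 110 mm long, round a column of brown fibre pots whose narrow end sticks 70 mm out. It lies on one flat side. Origin: centre of the square base face, 62 mm above the table now, at table height when it stands. x: from base to narrow end (level now, straight up when it stands); y, z: square to the sides, z up now
- pack_top (a point): centre of the pack's flat round narrow end, 180 mm from the base: a cone 72 mm across here, 92 mm at the sleeve. It overhangs: free gap to the table 26 mm here, 16 mm beside the sleeve. Uncomfortably wide to grip, but fingertips on a tool tilted about 45 degrees reach under its rim to lift it
- pack_edge (a point): middle of the lower edge of the pack's base face, on the table: the edge it tips over (needs 125 mm of free table beyond it). Centre of mass about 60 mm from the base, so from a lean of about 45 degrees it goes over by itself and settles on its base. Mass (by a quarter) and friction vary: the edge may slide while tipping, so watch it
- stray_pot: the stray fibre pot (brown, about 40 g), standing mouth down on the table right before the fallen pack's narrow end: 85 mm tall, 78 mm across at the rim (the lowest 8 mm), tapering from 74 mm to 54 mm across at its flat closed top. Origin: centre of its underside; z up
- tray: shallow black plastic tray fixed to the table, 240 mm (its x) by 170 mm (its y), rim 12 mm high and 6 mm thick; one pot of the same kind stands in its corner at about x +70, y -30 mm
- tray_floor (a point): centre of the tray's inner floor, 6 mm above the table; axes as the tray
- tray_pot: bystander: a pot like the stray one standing mouth down in the tray's corner; origin under its centre; leave alone
- standing_pack: bystander: a second pack like the fallen one (same sizes), already standing, to the left; origin: centre of its base, x axis up; leave alone
- pot_stack: bystander: column of nine nested pots standing mouth down, 78 mm across, 197 mm tall; origin under its centre; leave alone
Mind the look-alikes: they are no part of the job. What is shaped like the pack but yellow is not meant. What is shaped like the stray_pot but pink is not meant.

How it is judged:
On the way, in this order (a step that is already met when the one before it is completed fails the run):
1. the stray pot stands on the tray, let go, while the pack still lies (x of stray_pot in the frame of tray_floor between -0.085 and 0.085 m and y of stray_pot in the frame of tray_floor between -0.05 and 0.05 m and z of stray_pot in the frame of tray_floor below 0.008 m and angle between stray_pot's own z axis and vertical below 0.1 rad and contact force between the fingers and stray_pot below 0.1 N and angle between pack's own x axis and vertical above 1.4 rad), for 0.2 s.
2. the pack stands upright on its base (angle between pack's own x axis and vertical below 0.08 rad and height (world z) of pack below 0.006 m), for 0.3 s.
At the end, for the whole second after the job is handed in: The fallen pack stands on its base, narrow end up (within 0.08 rad, base within 6 mm of the table), within 180 mm of where it lay, at rest; the stray pot stands mouth down on the tray floor (within 0.1 rad), its centre within 85 mm (x) and 50 mm (y) of the tray's centre (all of step 2 and x of stray_pot in the frame of tray_floor between -0.085 and 0.085 m and y of stray_pot in the frame of tray_floor between -0.05 and 0.05 m and z of stray_pot in the frame of tray_floor below 0.008 m and angle between stray_pot's own z axis and vertical below 0.1 rad and distance of pack from where it was at the start of the episode below 0.18 m and linear speed of each of pack, stray_pot below 0.02 m/s and angular speed of pack below 0.1 rad/s); the robot touches nothing.
It fails at once if the pack is lifted: its base edge rises more than 40 mm off the table (height (world z) of pack_edge above 0.04 m).
It fails at once if the standing pack is moved more than 30 mm or tipped (distance of standing_pack from where it was at the start of the episode above 0.03 m or angle between standing_pack's own x axis and vertical above 0.25 rad).
It fails at once if the pot in the tray is moved more than 30 mm or tipped (distance of tray_pot from where it was at the start of the episode above 0.03 m or angle between tray_pot's own z axis and vertical above 0.25 rad).
It fails at once if the column of pots is moved more than 30 mm or tipped (distance of pot_stack from where it was at the start of the episode above 0.03 m or angle between pot_stack's own z axis and vertical above 0.25 rad).
It fails at once if the stray pot is knocked over (angle between stray_pot's own z axis and vertical above 0.7 rad).
It also fails if it takes over 54 s, if anything falls off the work surface, if the arm or the gripper's body presses on something with over 40 N, if the wrist force passes 120 N, or if a joint passes its speed limit or range.

## Robot

A 7-joint arm with a two-finger parallel gripper is mounted at the origin on the work surface. World frame = base frame: x ahead of the robot, y to its left, z up, the work surface at z = 0. Lengths are in m, angles in rad, forces in N, time in s.
With the tool pointing down it reaches from about 0.4 to 0.85 m from the base axis. Payload 4.5 kg.
Tool frame: the origin (TCP) lies at the very end of the fingers, on their centre line; the grasp point (between the pads) lies 19 mm behind it (manip.pinch_z is the distance from the TCP to the grasp point, in m); z points along the fingers, y is the line along which they close (so a half turn about z gives the same grasp; the last joint's range is limited). The gripper opens to 85 mm and grips with 20 to 120 N. Pads are 22 mm wide; open, the fingers measure 114 mm over their backs; the gripper's body (76 mm by 85 mm) begins 54 mm behind the grasp point. The pads swing forward as they close: fully open they stand 13 mm farther back than shut.
Start: joints at [1.329, 0.689, -0.195, 1.565, 0.157, 0.902, -0.215], TCP at [0.17, -0.601, 0.194] pointing down, gripper open.
Joint ranges: [-3.01, 3.01], [-0.46, 2.08], [-1.47, 1.51], [0.13, 2.56], [-1, 4.14], [0.04, 2.09], [-2.66, 2.66]. Speed limits (rad/s): [2.57, 2.57, 3.14, 3.14, 3.14, 3.14, 3.14].

## Interface

Orientations are given as a unit quaternion [x, y, z, w].
In Python, from cell import manip, optics, ticket gives the robot as it stands. The module is installed in compiled form; this text tells all that it offers.
- The arm moves only by the tool arm_command, never from a script. Its argument "targets" is a list of rows, each a list of 5 numbers: the shift along the tool's x, y, z normalised to -1 to 1, where 1 is 0.04 m, then the turn about the tool's z normalised to -1 to 1, where 1 is 5 degrees, then the opening, from -1 (shut) to 1 (fully open). A call has 1 to 20 rows; each row shifts and turns the commanded pose from where the row before left it, along the tool's axes as they then stand; what a row does not reach is not made up. A row lasts 1/12 s, in which the tool goes at most 41.7 mm and 7.16 degrees, less where a joint would pass 70% of its speed; a pose out of reach is approached as far as the arm can. A call with a number of a shift or a turn outside -1 to 1 is refused whole. A call with a gripper value outside its range is refused whole. The fingers move at their own pace and stop on an object; "squeeze" is the grip in N (left out, the last holds). Time passes only in rows, so rows that do not move let the fingers close. It gives the time, the measured TCP pose, the force, the opening and the grip force at its end, in the units of the state.
- manip.get_state(): the state, without advancing time (a new reading comes with each control period).
- optics.snapshot(name): name is "scene" or "top" or "wrist"; returns a dict with "frame" (400x640x3 uint8, blue, green, red), "depth" (400x640 float32, m along the optical axis (not along the pixel's ray), 0 where there is no reading), "intrinsics" (3x3 intrinsics, pixels), "xyz" and "attitude" of the camera in the world; the wrist camera has in their place "T_tool_cam" (4x4, takes a point from camera to tool coordinates, whose origin is the TCP and whose axes are the flange's). Camera axes: x right, y down, z forward; pixel columns grow to the right and rows downward; lengths in m; the calibration is good to about 2 mm. A picture is of the moment at which its call begins: read the wrist's pose just before it.
- ticket.job_done(): hands the job in; it is judged then, once.
Trained networks look in a picture, given as the dict that the camera call returned (one of the last four; its "shot" number tells which), for a name from the list of things; names that differ only in an ending like _2 or _b are one class to them, and where a whole thing is asked for, a point or a joint stands for the part that bears it (a point fixed in the world has none). Each returns a list of dicts, best first, with "confidence" (0 to 1); they miss things now and then, are a little off and sometimes report something else, mostly with a low value. They report only what shows in the picture. A call takes as long as a camera call. They do not tell look-alikes from the thing itself.
- optics.look_for(target, picture): "position" ([x, y, z] in m, in the coordinates of the camera as it stood for that picture, good to about 4 mm: the middle of the surface that is visible of it).
- optics.spot_point(target, picture): "position" ([x, y, z] in m, in the coordinates of the camera as it stood for that picture, good to about 4 mm: a listed point, or the origin of a listed thing).
The state is a dict: "t": time; "joint_positions": joint angles; "dq": joint speeds; "joint_efforts": joint torques, N m; "tcp_pos": TCP position; "ee_rot": TCP orientation; "ft_force": force on the tool from outside, world axes, zero at the start; "moment": the same for the moment, N m; "gripper_width": finger opening in m; "grip_force": force on a finger pad.
Only numpy, scipy, OpenCV 4.12 (cv2) and the standard library are available. Lean on these libraries where they do the work, as an engineer would, in place of code of your own. Each camera call takes 0.05 s, during which the arm holds its last target. There are 200 camera calls.

## Working session

There is one attempt and no reset: what is moved stays moved. The work goes in short steps, Python scripts to look and compute and a tool call to move; the robot and the scene stay as the last step left them, time stands still between calls to the robot, and variables do not carry over. Pictures are saved under pics/ and viewed, at most 10 in all, crops included, and the job is handed in when it is done.

Besides the shell and the picture viewer there is one more tool, called after "Request:" as name(argument=value, ...) on one line, values as JSON. arm_command: Moves the arm, as the interface text tells. Scaled input: -1 to 1 covers 0.04 m each way for a shift and 5 degrees each way for a turn. Its arguments: {"type":"object","properties":{"targets":{"type":"array","items":{"type":"array","items":{"type":"number","minimum":-1,"maximum":1}}},"squeeze":{"type":"number"}},"required":["targets"]}

```bash
mkdir -p pics
cat > h.py <<'E'
import numpy as np, cv2
from scipy.spatial.transform import Rotation as R
from cell import manip, optics, ticket
def cam(p):
    if "T_tool_cam" in p:
        s=manip.get_state(); T=np.eye(4); T[:3,:3]=R.from_quat(s["ee_rot"]).as_matrix(); T[:3,3]=s["tcp_pos"]; return T@p["T_tool_cam"]
    T=np.eye(4); a=np.array(p["attitude"]); T[:3,:3]=a if a.shape==(3,3) else R.from_quat(a).as_matrix(); T[:3,3]=p["xyz"]; return T
def w(p,x): return (cam(p)@np.r_[x,1])[:3]
def cloud(p):
    K=p["intrinsics"];d=p["depth"];v,u=np.indices(d.shape)
    P=np.stack([(u-K[0,2])/K[0,0]*d,(v-K[1,2])/K[1,1]*d,d],-1)
    T=cam(p);return P@T[:3,:3].T+T[:3,3]
E
python3 - <<'E'
from h import *
s=manip.get_state();print({k:np.round(v,3).tolist() for k,v in s.items()},manip.pinch_z)
for n in("scene","top"):
    p=optics.snapshot(n);cv2.imwrite(f"pics/{n}.png",p["frame"]);print(n,p["xyz"],np.round(p["attitude"],3))
    for f,l in((optics.spot_point,"pack pack_top pack_edge stray_pot tray_floor tray_pot standing_pack pot_stack".split()),(optics.look_for,["pack","stray_pot"])):
        for t in l: print(f.__name__,t,[(round(r["confidence"],2),np.round(w(p,r["position"]),3).tolist()) for r in f(t,p)])
E
```

```text
{'t': 0.0, 'joint_positions': [1.329, 0.69, -0.195, 1.566, 0.157, 0.902, -0.215], 'dq': [-0.0, -0.001, -0.001, -0.0, 0.001, -0.002, -0.001], 'joint_efforts': [0.001, -53.961, -1.266, -15.855, 0.009, 0.009, -0.0], 'tcp_pos': [0.17, -0.601, 0.193], 'ee_rot': [0.991, 0.138, -0.0, -0.001], 'ft_force': [-0.055, -0.93, -0.476], 'moment': [-0.005, 0.001, 0.071], 'grip_force': 0.0, 'gripper_width': 0.086} 0.0187
scene [ 1.1588069  -0.00420405  1.0620735 ] [ 0.682  0.683 -0.182 -0.187]
call pack [(0.7, [0.814, -0.124, 0.061]), (0.55, [0.56, 0.093, 0.065])]
call pack_top [(0.88, [0.642, -0.069, 0.061]), (0.74, [0.557, 0.097, 0.002]), (0.63, [0.487, -0.07, 0.063])]
call pack_edge [(0.69, [0.558, 0.097, 0.001]), (0.64, [0.81, -0.126, -0.001])]
call stray_pot [(0.81, [0.337, -0.149, -0.0]), (0.79, [0.459, -0.116, 0.0]), (0.28, [0.555, 0.098, 0.001]), (0.24, [0.56, 0.094, 0.062]), (0.17, [0.487, -0.07, 0.064])]
call tray_floor [(0.58, [0.488, -0.386, 0.007])]
call tray_pot [(0.78, [0.561, -0.409, 0.006])]
call standing_pack [(0.62, [0.418, 0.332, -0.004])]
call pot_stack [(0.56, [0.592, 0.37, 0.006])]
call pack [(0.87, [0.554, 0.029, 0.121]), (0.73, [0.769, -0.094, 0.122])]
call stray_pot [(0.74, [0.359, -0.147, 0.056]), (0.68, [0.487, -0.117, 0.063])]
top [ 0.47605056 -0.00468787  1.48949098] [ 0.717 -0.697  0.023 -0.023]
call pack [(0.77, [0.809, -0.128, 0.063]), (0.64, [0.56, 0.097, 0.06])]
call pack_top [(0.88, [0.495, -0.077, 0.063]), (0.7, [0.646, -0.068, 0.062])]
call pack_edge []
call stray_pot [(0.74, [0.462, -0.118, 0.0]), (0.65, [0.336, -0.151, 0.001])]
call tray_floor [(0.73, [0.486, -0.391, 0.005])]
call tray_pot [(0.67, [0.562, -0.41, 0.004])]
call standing_pack [(0.78, [0.411, 0.334, 0.002])]
call pot_stack [(0.81, [0.591, 0.368, 0.002])]
call pack [(0.77, [0.524, 0.026, 0.122]), (0.61, [0.732, -0.098, 0.125])]
call stray_pot [(0.97, [0.343, -0.147, 0.087]), (0.96, [0.462, -0.113, 0.087])]
```

View pics/scene.png

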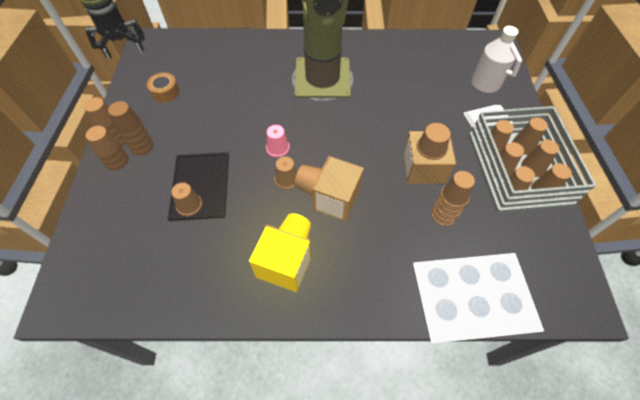

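View pics/top.png

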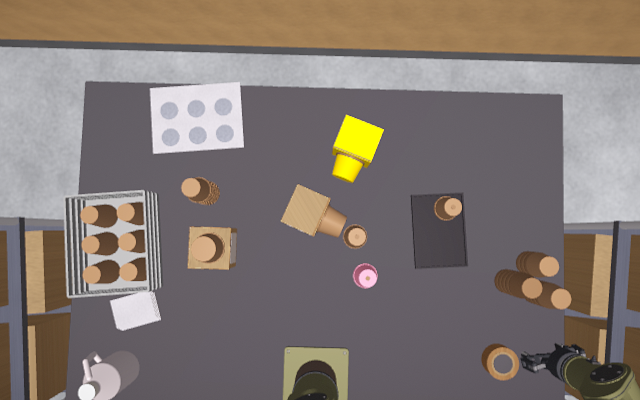

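The fallen pack is the brown one at top-view (315,210), with its narrow end at (340,222) and the stray pot at (355,236). The yellow pack at (357,145) and pink pot at (365,276) are look-alikes, and the tray is at (438,230). Next I'll refine the positions with depth.

Run:
```python
from h import *
p=optics.snapshot("top");C=cloud(p);f=p["frame"].astype(int)
X,Y,Z=C[...,0],C[...,1],C[...,2]
def sel(x,y,r,z0,z1): return (np.hypot(X-x,Y-y)<r)&(Z>z0)&(Z<z1)
def circ(m):
    (c,r)=cv2.minEnclosingCircle(C[m][:,:2].astype(np.float32)*1000);return np.round(C[m].mean(0),4),np.round(c,1),round(r,1),m.sum()
print("stray top",circ(sel(.461,-.117,.05,.078,.095)))
print("traypot top",circ(sel(.562,-.41,.05,.082,.1)))
m=sel(.54,.04,.12,.117,.132);print("sleeve",cv2.minAreaRect(C[m][:,:2].astype(np.float32)*1000),C[m][:,2].mean())
# cone ridge
m=sel(.492,-.073,.1,.06,.112)&(np.hypot(X-.461,Y+.117)>.04)
d=np.array([-.38,-.925]);P=C[m];s=(P[:,:2]-[.56,.095])@d
n=np.array([.925,-.38])
for a in np.arange(.1,.19,.01):
    q=P[(s>a)&(s<a+.01)]
    if len(q):
        l=(q[:,:2]-[.56,.095])@n;print(round(a,3),len(q),"lat",l.min().round(4),l.max().round(4),"zmax",q[:,2].max().round(3))
print("smax",s.max())
m=(np.abs(X-.487)<.16)&(np.abs(Y+.389)<.13)&(f.sum(-1)<120)&(Z<.02);print("tray",m.sum(),cv2.minAreaRect(C[m][:,:2].astype(np.float32)*1000), np.percentile(C[m][:,2],[5,50,95]))
print("table z",np.median(Z[sel(.6,-.2,.04,-.1,.1)]))
```

```text
stray top (array([ 0.4621, -0.1163,  0.0847]), array([ 462.5, -116.7]), 27.8, np.int64(249))
traypot top (array([ 0.5619, -0.4093,  0.091 ]), array([ 562. , -409.5]), 28.1, np.int64(258))
sleeve ((539.45361328125, 42.31120300292969), (110.00344848632812, 124.65689849853516), 67.23784637451172) 0.12361527642075978
0.11 81 lat -0.0466 0.0471 zmax 0.112
0.12 87 lat -0.0428 0.0422 zmax 0.109
0.13 86 lat -0.0419 0.0421 zmax 0.109
0.14 84 lat -0.0409 0.0401 zmax 0.106
0.15 81 lat -0.0387 0.038 zmax 0.106
0.16 79 lat -0.0377 0.0378 zmax 0.103
0.17 75 lat -0.0368 0.0358 zmax 0.105
0.18 10 lat -0.033 0.0281 zmax 0.101
smax 0.18170527355614957
tray 7 ((483.2562255859375, -387.4588317871094), (220.76856994628906, 164.438720703125), 4.224791526794434) [0.00454296 0.0093763  0.01049778]
table z -0.00029210579666483216
```

Request:
arm_command(targets=[[0, 0, -0.13, -0.934, 1], [0, 0, -0.13, -0.934, 1], [0, 0, -0.13, -0.934, 1], [0, 0, -0.13, -0.934, 1], [0, 0, -0.13, -0.934, 1], [0, 0, -0.13, -0.934, 1], [0, 0, -0.13, -0.934, 1], [0, 0, -0.13, -0.934, 1], [0, 0, -0.13, -0.934, 1], [0, 0, -0.13, -0.934, 1], [0, 0, -0.13, -0.934, 1]], squeeze=20)

```text
t: 2.07
tcp_pos: [0.1701, -0.6014, 0.2515]
ee_rot: [0.832, 0.555, -0.0, 0.0]
ft_force: [0.5, -0.1, -0.6]
gripper_width: 0.0856
grip_force: 0.0
```

Request:
arm_command(targets=[[0.7, 0.1, 0, 0, 1], [0.7, 0.1, 0, 0, 1], [0.7, 0.1, 0, 0, 1], [0.7, 0.1, 0, 0, 1], [0.7, 0.1, 0, 0, 1], [0.7, 0.1, 0, 0, 1], [0.7, 0.1, 0, 0, 1], [0.7, 0.1, 0, 0, 1], [0.7, 0.1, 0, 0, 1], [0.7, 0.1, 0, 0, 1], [0.7, 0.1, 0, 0, 1], [0.7, 0.1, 0, 0, 1], [0.7, 0.1, 0, 0, 1], [0.7, 0.1, 0, 0, 1], [0.7, 0.1, 0, 0, 1], [0.7, 0.1, 0, 0, 1], [0.7, 0.1, 0, 0, 1], [0.7, 0.1, 0, 0, 1], [0, 0, 0, 0, 1], [0, 0, 0, 0, 1]])

```text
t: 3.73
tcp_pos: [0.433, -0.1633, 0.2514]
ee_rot: [0.832, 0.555, 0.0, 0.0]
ft_force: [-0.9, 0.1, -0.3]
gripper_width: 0.0855
grip_force: 0.0
```

```bash
cat >> h.py <<'E'
def to(x,y,z):
    s=manip.get_state();r=R.from_quat(s["ee_rot"])
    m=r.as_matrix();print("t",round(s["t"],2),"tcp",np.round(s["tcp_pos"],4),"yaw x",round(np.degrees(np.arctan2(m[1,0],m[0,0])),2),"tilt",round(m[2,2],4),"w",s["gripper_width"],"grip",s["grip_force"],"F",np.round(s["ft_force"],1))
    print("tool delta in 40mm units",np.round(r.inv().apply(np.array([x,y,z])-s["tcp_pos"])/.04,3))
E
python3 -c "
from h import *
to(.4625,-.1167,.045)"
```

```text
t 3.73 tcp [ 0.433  -0.1633  0.2514] yaw x 67.4 tilt -1.0 w 0.08548977667716923 grip 0.0 F [-0.9  0.1 -0.3]
tool delta in 40mm units [1.356 0.23  5.161]
```

Request:
arm_command(targets=[[0.68, 0.115, 0.5, 0, 1], [0.68, 0.115, 0.5, 0, 1], [0, 0, 0.5, 0, 1], [0, 0, 0.5, 0, 1], [0, 0, 0.5, 0, 1], [0, 0, 0.5, 0, 1], [0, 0, 0.5, 0, 1], [0, 0, 0.5, 0, 1], [0, 0, 0.5, 0, 1], [0, 0, 0.5, 0, 1], [0, 0, 0.16, 0, 1], [0, 0, 0, 0, 1]])

```text
t: 4.73
tcp_pos: [0.4603, -0.1193, 0.0436]
ee_rot: [0.833, 0.553, -0.002, -0.001]
ft_force: [0.7, -0.1, -0.1]
gripper_width: 0.0858
grip_force: 0.0
```

Request:
arm_command(targets=[[0, 0, 0, 0, -1], [0, 0, 0, 0, -1], [0, 0, 0, 0, -1], [0, 0, 0, 0, -1], [0, 0, 0, 0, -1], [0, 0, 0, 0, -1], [0, 0, 0, 0, -1], [0, 0, 0, 0, -1]])

```text
t: 5.4
tcp_pos: [0.4615, -0.1187, 0.0477]
ee_rot: [0.833, 0.553, 0.0, 0.001]
ft_force: [-5.6, 1.3, 29.3]
gripper_width: 0.0002
grip_force: 14.7
```

Request:
arm_command(targets=[[0, 0, -0.25, 0, -1], [0, 0, -0.5, 0, -1], [0, 0, -0.5, 0, -1], [0, 0, -0.5, 0, -1], [0, 0, -0.5, 0, -1], [0, 0, -0.5, 0, -1], [0, 0, -0.5, 0, -1], [0, 0, 0, 0, -1], [0, 0, 0, 0, -1]])

```text
t: 6.15
tcp_pos: [0.4624, -0.1186, 0.1761]
ee_rot: [0.833, 0.553, 0.001, 0.001]
ft_force: [-0.4, 1.1, -0.7]
gripper_width: -0.0002
grip_force: 0.0
```

```bash
python3 -c "
from h import *
p=optics.snapshot('scene');cv2.imwrite('pics/s2.png',p['frame'][100:260,150:400].repeat(3,0).repeat(3,1)[:600,:])
to(.4625,-.375,.175)"
```

```text
t 6.2 tcp [ 0.4616 -0.1185  0.1751] yaw x 67.15 tilt -1.0 w -0.0003169728815576144 grip 0.0 F [ 0.3 -0.6  0.5]
tool delta in 40mm units [-5.899  2.511  0.007]
```

View pics/s2.png

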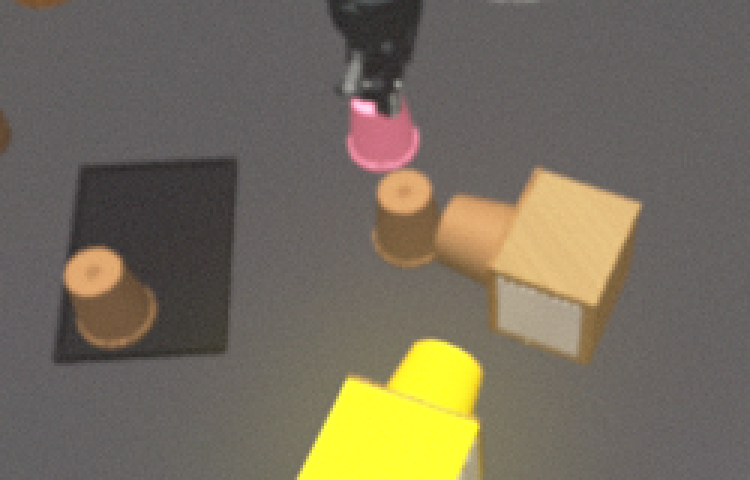

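The fingers slid up off the pot's taper. It still stands in place in the view, at crop (405,215), so I'll locate it again and grip lower.

```bash
python3 -c "
from h import *
p=optics.snapshot('scene');C=cloud(p)
for t in('stray_pot','pack_top'): print(t,[(round(r['confidence'],2),np.round(w(p,r['position']),3).tolist()) for r in optics.spot_point(t,p)])
m=(np.hypot(C[...,0]-.461,C[...,1]+.117)<.045)&(C[...,2]>.08)&(C[...,2]<.09)
print(m.sum(),cv2.minEnclosingCircle(C[m][:,:2].astype(np.float32)*1000),C[m].mean(0))
to(.4625,-.117,.02)"
```

```text
stray_pot [(0.94, [0.339, -0.15, -0.001]), (0.7, [0.458, -0.115, 0.003])]
pack_top [(0.66, [0.49, -0.072, 0.063]), (0.66, [0.644, -0.064, 0.059])]
214 ((463.2200012207031, -114.46643829345703), 29.3988037109375) [ 0.46367174 -0.11530334  0.08415817]
t 6.35 tcp [ 0.4609 -0.1183  0.174 ] yaw x 67.17 tilt -1.0 w 0.0002828474841553162 grip 0.0 F [-0.1 -0.   0.2]
tool delta in 40mm units [0.047 0.032 3.85 ]
```

Request:
arm_command(targets=[[0.08, 0.02, 0, 0, 1], [0, 0, 0, 0, 1], [0, 0, 0, 0, 1], [0, 0, 0, 0, 1], [0, 0, 0, 0, 1], [0, 0, 0, 0, 1], [0, 0, 0, 0, 1], [0, 0, 0, 0, 1], [0, 0, 0.5, 0, 1], [0, 0, 0.5, 0, 1], [0, 0, 0.5, 0, 1], [0, 0, 0.5, 0, 1], [0, 0, 0.5, 0, 1], [0, 0, 0.5, 0, 1], [0, 0, 0.5, 0, 1], [0, 0, 0.3, 0, 1], [0, 0, 0, 0, 1]])

```text
t: 7.77
tcp_pos: [0.4624, -0.1152, 0.0208]
ee_rot: [0.833, 0.553, -0.001, -0.001]
ft_force: [0.2, 0.2, -0.2]
gripper_width: 0.0854
grip_force: 0.0
```

Request:
arm_command(targets=[[0, 0, 0, 0, 0.7], [0, 0, 0, 0, 0.5], [0, 0, 0, 0, 0.4], [0, 0, 0, 0, 0.4], [0, 0, 0, 0, 0.4], [0, 0, 0, 0, 0.4]])

```text
t: 8.27
tcp_pos: [0.4639, -0.1157, 0.0233]
ee_rot: [0.833, 0.553, 0.0, 0.0]
ft_force: [-0.9, -0.4, -0.3]
gripper_width: 0.0596
grip_force: 0.4
```

```bash
python3 -c "
from h import *
p=optics.snapshot('scene');a=p['frame'][115:215,240:360];q=optics.snapshot('wrist')
a=cv2.resize(a,None,fx=4,fy=4);b=cv2.resize(q['frame'],(320,400))
cv2.imwrite('pics/s3.png',np.hstack([a[:,:480],b]))
to(.4625,-.117,.02)"
```

```text
t 8.37 tcp [ 0.4638 -0.1157  0.0231] yaw x 67.16 tilt -1.0 w 0.05984941712339963 grip 0.3208173709572293 F [0.4 0.5 0.8]
tool delta in 40mm units [-0.042 -0.018  0.077]
```

View pics/s3.png

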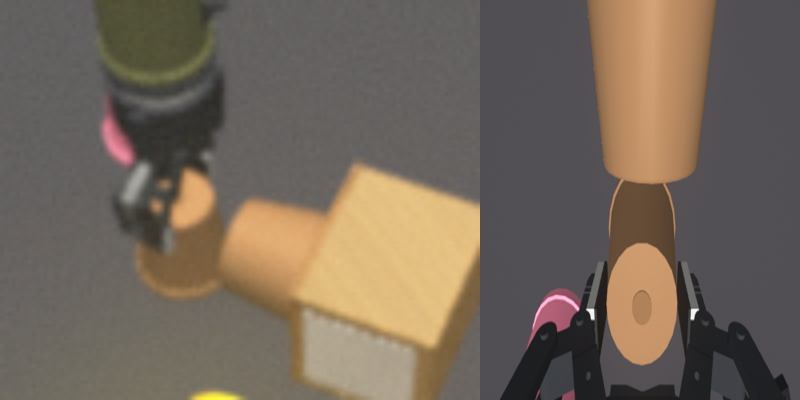

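Request:
arm_command(targets=[[0, 0, 0, 0, 0.3], [0, 0, 0, 0, 0.3], [0, 0, 0, 0, 0.2], [0, 0, 0, 0, 0.2]])

```text
t: 8.7
tcp_pos: [0.4637, -0.1157, 0.0234]
ee_rot: [0.833, 0.553, 0.0, 0.0]
ft_force: [-2.2, 0.8, 8.1]
gripper_width: 0.0571
grip_force: 20.0
```

Request:
arm_command(targets=[[0, 0, 0, 0, 0.2], [0, 0, -0.05, 0, 0.2], [0, 0, -0.1, 0, 0.2], [0, 0, -0.2, 0, 0.2], [0, 0, -0.3, 0, 0.2], [0, 0, 0, 0, 0.2]])

```text
t: 9.2
tcp_pos: [0.4649, -0.1159, 0.0505]
ee_rot: [0.833, 0.553, 0.001, 0.001]
ft_force: [0.0, -0.5, 0.4]
gripper_width: 0.057
grip_force: 21.3
```

Request:
arm_command(targets=[[0, 0, -0.4, 0, 0.2], [0, 0, -0.5, 0, 0.2], [0, 0, -0.5, 0, 0.2], [0, 0, -0.5, 0, 0.2], [0, 0, -0.3, 0, 0.2], [0, 0, 0, 0, 0.2]])

```text
t: 9.7
tcp_pos: [0.4654, -0.1159, 0.1389]
ee_rot: [0.833, 0.553, 0.002, 0.002]
ft_force: [0.9, -0.4, -0.4]
gripper_width: 0.0569
grip_force: 21.5
```

```bash
python3 -c "
from h import *
p=optics.snapshot('scene');C=cloud(p)
print([(round(r['confidence'],2),np.round(w(p,r['position']),3).tolist()) for r in optics.spot_point('stray_pot',p)])
f=p['frame'];X,Y,Z=C[...,0],C[...,1],C[...,2]
t=manip.get_state()['tcp_pos']
P=C[(np.hypot(X-t[0],Y-t[1])<.05)&(f[...,2].astype(int)-f[...,0]>50)&(Z>.05)];print(len(P),np.percentile(P,[0,1,50,99],axis=0).round(3))
a=f[60:220,230:390];cv2.imwrite('pics/s4.png',cv2.resize(a,None,fx=3.5,fy=3.5))
to(.435,-.385,t[2])"
```

```text
[(0.59, [0.464, -0.117, 0.115])]
1202 [[ 0.427 -0.161  0.116]
 [ 0.439 -0.156  0.121]
 [ 0.483 -0.108  0.47 ]
 [ 0.503 -0.077  0.583]]
t 9.8 tcp [ 0.4637 -0.1158  0.1367] yaw x 67.15 tilt -1.0 w 0.05692719791433565 grip 21.549454503692687 F [-0.1 -0.4 -0.4]
tool delta in 40mm units [-6.479e+00  1.952e+00  2.000e-03]
```

View pics/s4.png

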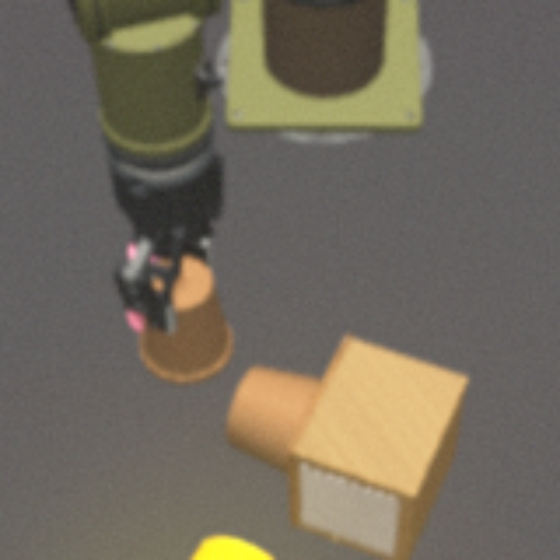

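The pot is held upright in the gripper at crop (185,320), and the pack has not moved. Carrying it to the tray.

Request:
arm_command(targets=[[-0.25, 0.08, 0, 0, 0.2], [-0.5, 0.15, 0, 0, 0.2], [-0.5, 0.15, 0, 0, 0.2], [-0.5, 0.15, 0, 0, 0.2], [-0.5, 0.15, 0, 0, 0.2], [-0.5, 0.15, 0, 0, 0.2], [-0.5, 0.15, 0, 0, 0.2], [-0.5, 0.15, 0, 0, 0.2], [-0.5, 0.15, 0, 0, 0.2], [-0.5, 0.15, 0, 0, 0.2], [-0.5, 0.15, 0, 0, 0.2], [-0.5, 0.15, 0, 0, 0.2], [-0.5, 0.15, 0, 0, 0.2], [-0.23, 0.07, 0, 0, 0.2], [0, 0, 0, 0, 0.2], [0, 0, 0, 0, 0.2]])

```text
t: 11.13
tcp_pos: [0.4343, -0.3842, 0.1358]
ee_rot: [0.833, 0.553, -0.0, -0.001]
ft_force: [0.6, -0.8, 1.2]
gripper_width: 0.0568
grip_force: 21.5
```

Request:
arm_command(targets=[[0, 0, 0.4, 0, 0.2], [0, 0, 0.5, 0, 0.2], [0, 0, 0.5, 0, 0.2], [0, 0, 0.4, 0, 0.2], [0, 0, 0.3, 0, 0.2], [0, 0, 0.2, 0, 0.2], [0, 0, 0.1, 0, 0.2], [0, 0, 0.1, 0, 0.2], [0, 0, 0, 0, 0.2], [0, 0, 0, 0, 0.2]])

```text
t: 11.97
tcp_pos: [0.4355, -0.3849, 0.0373]
ee_rot: [0.833, 0.553, 0.0, 0.0]
ft_force: [1.1, -0.3, 0.0]
gripper_width: 0.0569
grip_force: 21.5
```

Still about 9 mm above the floor. I'll lower it in small steps, then read the force.

Request:
arm_command(targets=[[0, 0, 0.08, 0, 0.2], [0, 0, 0.06, 0, 0.2], [0, 0, 0.05, 0, 0.2], [0, 0, 0, 0, 0.2], [0, 0, 0, 0, 0.2]])

```text
t: 12.38
tcp_pos: [0.4352, -0.385, 0.0296]
ee_rot: [0.833, 0.553, 0.0, 0.0]
ft_force: [0.2, -0.4, 3.8]
gripper_width: 0.0567
grip_force: 22.0
```

Contact: 3.8 N upward. Releasing and rising.

Request:
arm_command(targets=[[0, 0, 0, 0, 0.4], [0, 0, 0, 0, 0.6], [0, 0, 0, 0, 1], [0, 0, 0, 0, 1], [0, 0, 0, 0, 1], [0, 0, -0.3, 0, 1], [0, 0, -0.5, 0, 1], [0, 0, -0.8, 0, 1], [0, 0, -0.9, 0, 1], [0, 0, -0.9, 0, 1], [0, 0, -0.9, 0, 1], [0, 0, 0, 0, 1]])

```text
t: 13.38
tcp_pos: [0.4395, -0.3867, 0.2093]
ee_rot: [0.833, 0.553, 0.003, 0.006]
ft_force: [0.5, -0.3, -0.2]
gripper_width: 0.0856
grip_force: 0.0
```

```bash
python3 -c "
from h import *
p=optics.snapshot('scene')
for t in('stray_pot','tray_pot','tray_floor','pack'): print(t,[(round(r['confidence'],2),np.round(w(p,r['position']),3).tolist()) for r in optics.spot_point(t,p)])
C=cloud(p);X,Y,Z=C[...,0],C[...,1],C[...,2]
m=(np.hypot(X-.434,Y+.385)<.05)&(Z>.085)&(Z<.095);print(m.sum(),C[m].mean(0),cv2.minEnclosingCircle(C[m][:,:2].astype(np.float32)*1000))
m=(np.hypot(X-.54,Y-.04)<.12)&(Z>.117)&(Z<.132);print('sleeve',cv2.minAreaRect(C[m][:,:2].astype(np.float32)*1000))
cv2.imwrite('pics/s5.png',cv2.resize(p['frame'][100:240,130:370],None,fx=3,fy=3))
d=np.array([-.387,-.922]);b=np.array([.5608,.0930])
g=b+d*.170;print(g);to(*g,.2)"
```

```text
stray_pot [(0.69, [0.337, -0.152, -0.002]), (0.56, [0.435, -0.384, 0.004])]
tray_pot [(0.64, [0.561, -0.408, 0.007])]
tray_floor [(0.96, [0.487, -0.383, 0.009])]
pack [(0.96, [0.812, -0.125, 0.065])]
222 [ 0.43826293 -0.38476605  0.08959749] ((437.0967102050781, -386.17388916015625), 29.309738159179688)
sleeve ((539.8350830078125, 44.10298156738281), (110.41468811035156, 126.37783813476562), 67.87847900390625)
[ 0.49501 -0.06374]
t 13.63 tcp [ 0.4338 -0.3843  0.2002] yaw x 67.17 tilt -1.0 w 0.08539539316613386 grip 0.0 F [ 0.6  1.5 -0.8]
tool delta in 40mm units [ 7.98  -1.699  0.011]
```

View pics/s5.png

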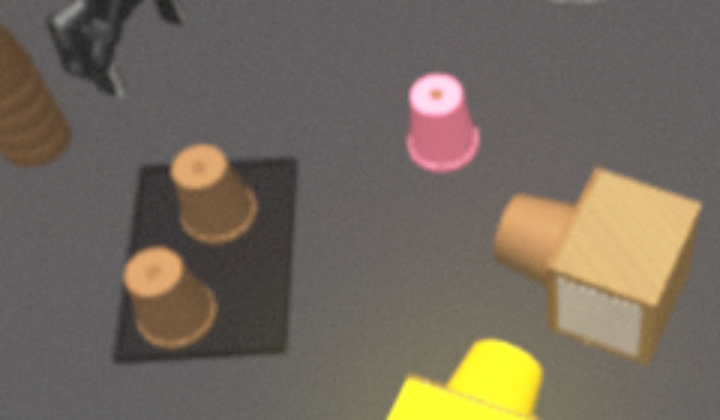

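The stray pot stands on the tray at crop (215,200), clear of the rim and the other pot. On to the pack.

Request:
arm_command(targets=[[0.5, -0.1, 0, 0, 1], [0.5, -0.1, 0, 0, 1], [0.5, -0.1, 0, 0, 1], [0.5, -0.1, 0, 0, 1], [0.5, -0.1, 0, 0, 1], [0.5, -0.1, 0, 0, 1], [0.5, -0.1, 0, 0, 1], [0.5, -0.1, 0, 0, 1], [0.5, -0.1, 0, 0, 1], [0.5, -0.1, 0, 0, 1], [0.5, -0.1, 0, 0, 1], [0.5, -0.1, 0, 0, 1], [0.5, -0.1, 0, 0, 1], [0.5, -0.1, 0, 0, 1], [0.5, -0.1, 0, 0, 1], [0.45, -0.15, 0, 0, 1], [0, 0, 0, 0, 1], [0, 0, 0, 0, 1], [0, 0, 0, 0, 1]])

```text
t: 15.22
tcp_pos: [0.4967, -0.0671, 0.2003]
ee_rot: [0.833, 0.553, -0.001, -0.0]
ft_force: [0.2, -0.4, 0.3]
gripper_width: 0.0852
grip_force: 0.0
```

```bash
python3 -c "
from h import *
to(.495,-.0635,.036)"
```

```text
t 15.22 tcp [ 0.4967 -0.0671  0.2003] yaw x 67.13 tilt -1.0 w 0.08519479856876974 grip 0.0 F [ 0.2 -0.4  0.3]
tool delta in 40mm units [ 0.074 -0.066  4.108]
```

Request:
arm_command(targets=[[0.07, -0.07, 0.3, 0, 1], [0, 0, 0.5, 0, 1], [0, 0, 0.5, 0, 1], [0, 0, 0.4, 0, 1], [0, 0, 0.4, 0, 1], [0, 0, 0.3, 0, 1], [0, 0, 0.3, 0, 1], [0, 0, 0.3, 0, 1], [0, 0, 0.3, 0, 1], [0, 0, 0.3, 0, 1], [0, 0, 0.3, 0, 1], [0, 0, 0.2, 0, 1], [0, 0, 0, 0, 1], [0, 0, 0, 0, 1]])

```text
t: 16.38
tcp_pos: [0.4956, -0.0632, 0.0369]
ee_rot: [0.833, 0.553, -0.001, -0.0]
ft_force: [0.1, -0.3, 0.2]
gripper_width: 0.0853
grip_force: 0.0
```

Request:
arm_command(targets=[[0, 0, 0, 0, 0.85], [0, 0, 0, 0, 0.7], [0, 0, 0, 0, 0.5], [0, 0, 0, 0, 0.4], [0, 0, 0, 0, 0.4]])

```text
t: 16.8
tcp_pos: [0.4932, -0.0642, 0.0379]
ee_rot: [0.833, 0.553, -0.003, 0.0]
ft_force: [-5.7, -1.0, 9.6]
gripper_width: 0.0607
grip_force: 18.9
```

```bash
python3 -c "
from h import *
q=optics.snapshot('wrist')
p=optics.snapshot('scene')
cv2.imwrite('pics/w6.png',np.hstack([q['frame'][:,130:520],cv2.resize(p['frame'][90:210,260:380],(400,400))]))
C=cloud(p);X,Y,Z=C[...,0],C[...,1],C[...,2]
m=(np.hypot(X-.54,Y-.04)<.12)&(Z>.117)&(Z<.132);print('sleeve',cv2.minAreaRect(C[m][:,:2].astype(np.float32)*1000))
to(.495,-.0635,.036)"
```

```text
sleeve ((527.845947265625, 14.317672729492188), (167.095703125, 126.28697204589844), 68.22116088867188)
t 16.9 tcp [ 0.4932 -0.0641  0.0379] yaw x 67.15 tilt -1.0 w 0.0606444591677414 grip 18.90308853238821 F [-5.1 -2.4  9.4]
tool delta in 40mm units [0.033 0.036 0.047]
```

View pics/w6.png

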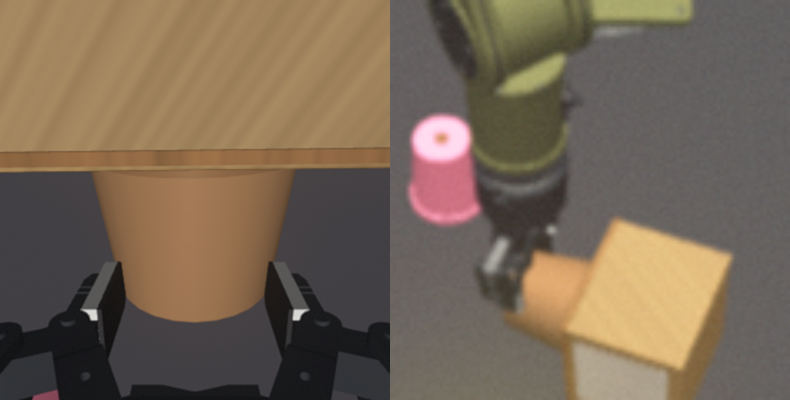

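Request:
arm_command(targets=[[0.04, 0, -0.09, 0, 0.4], [0.08, 0, -0.18, 0, 0.4], [0.08, 0, -0.18, 0, 0.4], [0.08, 0, -0.18, 0, 0.4], [0.05, 0, -0.09, 0, 0.4], [0, 0, 0, 0, 0.4]])

```text
t: 17.4
tcp_pos: [0.5032, -0.0491, 0.0674]
ee_rot: [0.833, 0.553, 0.002, 0.001]
ft_force: [0.9, 0.5, 0.4]
gripper_width: 0.06
grip_force: 0.0
```

```bash
cat > tilt.py <<'E'
from h import *
p=optics.snapshot('scene');q=optics.snapshot('top')
for P in(p,q):
    C=cloud(P);f=P['frame'].astype(int);X,Y,Z=C[...,0],C[...,1],C[...,2]
    d=np.array([-.387,-.922]);a=(C[...,:2]-[.5608,.093])@d;l=(C[...,:2]-[.5608,.093])@[.922,-.387]
    m=(np.abs(l)<.05)&(a>-.15)&(a<.1)&(Z>.1)&(Z<.3)&(f[...,2]-f[...,0]>20)
    for b in np.arange(-.14,.1,.02):
        k=m&(a>b)&(a<b+.02)
        if k.sum()>20: print(round(b+.01,2),np.round(np.percentile(Z[k],[5,50,95]),3),end='; ')
    print()
to(.495,-.0635,.036)
E
python3 tilt.py
```

```text
-0.01 [0.102 0.115 0.124]; 0.01 [0.12  0.123 0.126]; 0.03 [0.12  0.123 0.127]; 0.05 [0.12  0.123 0.126]; 0.07 [0.121 0.123 0.126]; 0.09 [0.121 0.123 0.126]; 
0.01 [0.119 0.124 0.128]; 0.03 [0.119 0.123 0.128]; 0.05 [0.119 0.124 0.129]; 0.07 [0.119 0.124 0.128]; 0.09 [0.119 0.124 0.129]; 
t 17.5 tcp [ 0.5018 -0.05    0.0663] yaw x 67.18 tilt -1.0 w 0.05973835080293106 grip 0.0 F [ 0.1 -0.3  0.3]
tool delta in 40mm units [-0.377 -0.028  0.758]
```

```bash
python3 -c "
from h import *
t=np.array(manip.get_state()['tcp_pos'])
for n in('scene','top'):
    p=optics.snapshot(n);C=cloud(p);f=p['frame'].astype(int)
    m=(np.linalg.norm(C[...,:2]-t[:2],axis=-1)<.075)&(f.max(-1)-f.min(-1)<25)&(C[...,2]>.02)&(C[...,2]<.3)
    print(n,m.sum(),np.percentile(C[m][:,2],[0,1,5,25,50]).round(3))
q=optics.snapshot('wrist');C=cloud(q);print(np.array(q['T_tool_cam']).round(3))
f=q['frame'].astype(int);print('table',np.median(C[...,2][(C[...,2]<.05)&(C[...,2]>-.1)]),'sleeve z',np.median(C[60:140,250:390,2]))
d=q['depth'];m=(f.max(-1)-f.min(-1)<20)&(d>0)&(d<.3)
T=np.array(q['T_tool_cam']);v,u=np.nonzero(m);K=q['intrinsics'];D=d[m];P=np.c_[(u-K[0,2])/K[0,0]*D,(v-K[1,2])/K[1,1]*D,D]@T[:3,:3].T+T[:3,3]
k=(abs(P[:,1])<.06)&(abs(P[:,0])<.03);print(k.sum(),'tool z of finger pts',np.percentile(P[k][:,2],[50,90,97,99.5]).round(3))
"
```

```text
scene 820 [0.05  0.115 0.134 0.201 0.242]
top 52 [0.074 0.116 0.162 0.206 0.21 ]
[[-0.    -0.951 -0.309  0.08 ]
 [ 1.    -0.    -0.001 -0.001]
 [ 0.001 -0.309  0.951 -0.181]
 [ 0.     0.     0.     1.   ]]
table 0.0008076411484815582 sleeve z 0.12483014478931725
30748 tool z of finger pts [-0.099 -0.066 -0.05   0.065]
```

The fingertips measure about 48 mm short of the reported TCP, so the pads closed above the cone's equator. I'll open and grip lower.

Request:
arm_command(targets=[[0, 0, -0.1, 0, 1], [-0.17, -0.01, 0, 0, 1], [-0.17, -0.01, 0, 0, 1], [0, 0, 0, 0, 1], [0, 0, 0, 0, 1], [0, 0, 0, 0, 1], [0, 0, 0, 0, 1], [0, 0, 0.2, 0, 1], [0, 0, 0.2, 0, 1], [0, 0, 0.2, 0, 1], [0, 0, 0.2, 0, 1], [0, 0, 0.2, 0, 1], [0, 0, 0.2, 0, 1], [0, 0, 0.2, 0, 1], [0, 0, 0.2, 0, 1], [0, 0, 0.2, 0, 1], [0, 0, 0.16, 0, 1], [0, 0, 0, 0, 1], [0, 0, 0, 0, 1]])

```text
t: 19.23
tcp_pos: [0.4949, -0.0624, -0.0088]
ee_rot: [0.833, 0.553, -0.0, -0.0]
ft_force: [-0.3, 0.5, 1.2]
gripper_width: 0.0851
grip_force: 0.0
```

Request:
arm_command(targets=[[0, 0, 0, 0, 0.85], [0, 0, 0, 0, 0.7], [0, 0, 0, 0, 0.6], [0, 0, 0, 0, 0.6]])

```text
t: 19.57
tcp_pos: [0.4956, -0.0627, -0.0078]
ee_rot: [0.833, 0.553, 0.0, 0.0]
ft_force: [-1.0, -1.2, 4.9]
gripper_width: 0.0759
grip_force: 22.9
```

```bash
python3 tilt.py
```

```text
-0.01 [0.102 0.114 0.125]; 0.01 [0.12  0.124 0.127]; 0.03 [0.121 0.124 0.126]; 0.05 [0.121 0.124 0.126]; 0.07 [0.121 0.124 0.126]; 0.09 [0.121 0.124 0.126]; 
0.01 [0.119 0.124 0.128]; 0.03 [0.12  0.124 0.128]; 0.05 [0.12  0.124 0.129]; 0.07 [0.119 0.124 0.129]; 0.09 [0.119 0.124 0.129]; 
t 19.67 tcp [ 0.4955 -0.0629 -0.0079] yaw x 67.13 tilt -1.0 w 0.07560291470585741 grip 22.938349038013257 F [-0.3 -1.1  5. ]
tool delta in 40mm units [-0.02  -0.004 -1.098]
```

Width is now 75.6 mm, which matches the cone's diameter. Tipping the first 10 degrees along the arc.

Request:
arm_command(targets=[[0.04, 0, -0.09, 0, 0.6], [0.08, 0, -0.18, 0, 0.6], [0.08, 0, -0.18, 0, 0.6], [0.08, 0, -0.18, 0, 0.6], [0.05, 0, -0.09, 0, 0.6], [0, 0, 0, 0, 0.6]])

```text
t: 20.17
tcp_pos: [0.5007, -0.0493, 0.0214]
ee_rot: [0.833, 0.554, 0.001, 0.0]
ft_force: [-1.2, -0.5, -1.1]
gripper_width: 0.0758
grip_force: 24.3
```

```bash
python3 tilt.py
```

```text
-0.03 [0.118 0.121 0.124]; -0.01 [0.121 0.124 0.127]; 0.01 [0.124 0.127 0.131]; 0.03 [0.128 0.132 0.135]; 0.05 [0.132 0.136 0.139]; 0.07 [0.135 0.139 0.142]; 0.09 [0.103 0.125 0.143]; 
-0.01 [0.118 0.124 0.129]; 0.01 [0.122 0.128 0.132]; 0.03 [0.126 0.131 0.135]; 0.05 [0.13  0.135 0.14 ]; 0.07 [0.134 0.139 0.145]; 0.09 [0.107 0.128 0.144]; 
t 20.27 tcp [ 0.5004 -0.0497  0.0205] yaw x 67.22 tilt -1.0 w 0.07577615495292879 grip 24.35623344965279 F [ 0.1  0.4 -2.8]
tool delta in 40mm units [-0.369  0.009 -0.387]
```

About 11 degrees of tilt, with the edge neither sliding nor lifting. On to about 40 degrees.

Request:
arm_command(targets=[[0.11, 0, -0.16, 0, 0.6], [0.11, 0, -0.16, 0, 0.6], [0.11, 0, -0.16, 0, 0.6], [0.12, 0, -0.16, 0, 0.6], [0.14, 0, -0.14, 0, 0.6], [0.14, 0, -0.14, 0, 0.6], [0.14, 0, -0.14, 0, 0.6], [0.14, 0, -0.14, 0, 0.6], [0.16, 0, -0.11, 0, 0.6], [0.16, 0, -0.11, 0, 0.6], [0.16, 0, -0.11, 0, 0.6], [0.16, 0, -0.12, 0, 0.6], [0, 0, 0, 0, 0.6]])

```text
t: 21.35
tcp_pos: [0.5271, 0.0127, 0.0873]
ee_rot: [0.833, 0.554, 0.001, -0.0]
ft_force: [-1.4, -0.2, -0.6]
gripper_width: 0.0755
grip_force: 33.2
```

```bash
python3 tilt.py
```

```text
-0.07 [0.101 0.105 0.112]; -0.05 [0.111 0.121 0.129]; -0.03 [0.13  0.14  0.148]; -0.01 [0.149 0.158 0.167]; 0.01 [0.146 0.155 0.162]; 0.03 [0.132 0.158 0.173]; 0.05 [0.115 0.169 0.187]; 0.07 [0.134 0.182 0.218]; 
-0.07 [0.1   0.104 0.111]; -0.05 [0.11  0.119 0.129]; -0.03 [0.129 0.138 0.147]; -0.01 [0.147 0.156 0.166]; 0.01 [0.147 0.158 0.166]; 0.03 [0.131 0.144 0.156]; 0.05 [0.108 0.127 0.152]; 
t 21.45 tcp [0.5262 0.0108 0.0865] yaw x 67.2 tilt -1.0 w 0.07553839402355988 grip 32.85725601017475 F [ 0.6  0.9 -2.6]
tool delta in 40mm units [-2.015e+00  1.000e-03  1.262e+00]
```

Request:
arm_command(targets=[[0.18, 0, -0.08, 0, 0.6], [0.18, 0, -0.08, 0, 0.6], [0.18, 0, -0.08, 0, 0.6], [0.18, 0, -0.09, 0, 0.6], [0.19, 0, -0.05, 0, 0.6], [0.19, 0, -0.05, 0, 0.6], [0.19, 0, -0.05, 0, 0.6], [0.19, 0, -0.06, 0, 0.6], [0.2, 0, -0.02, 0, 0.6], [0.2, 0, -0.02, 0, 0.6], [0.19, 0, -0.02, 0, 0.6], [0.19, 0, -0.01, 0, 0.6], [0.19, 0, 0.02, 0, 0.6], [0.19, 0, 0.02, 0, 0.6], [0.19, 0, 0.02, 0, 0.6], [0, 0, 0, 0, 0.6]])

```text
t: 22.78
tcp_pos: [0.5704, 0.1176, 0.1083]
ee_rot: [0.832, 0.554, 0.001, -0.001]
ft_force: [0.1, 0.6, -3.6]
gripper_width: 0.0758
grip_force: 38.3
```

```bash
python3 tilt.py
```

```text
-0.13 [0.142 0.154 0.168]; -0.11 [0.161 0.167 0.172]; -0.09 [0.149 0.165 0.181]; -0.07 [0.139 0.182 0.202]; -0.05 [0.122 0.195 0.227]; -0.03 [0.101 0.113 0.235]; 
-0.13 [0.137 0.148 0.161]; -0.11 [0.162 0.167 0.173]; 
t 22.88 tcp [0.5696 0.115  0.1082] yaw x 67.2 tilt -1.0 w 0.07602191390126756 grip 38.450785763561726 F [-0.6 -0.9 -3.2]
tool delta in 40mm units [-4.837  0.011  1.807]
```

```bash
python3 -c "
from h import *
p=optics.snapshot('scene')
cv2.imwrite('pics/s7.png',cv2.resize(p['frame'][70:230,280:480],(750,600)))
C=cloud(p);d=np.array([-.387,-.922]);a=(C[...,:2]-[.5608,.093])@d;l=(C[...,:2]-[.5608,.093])@[.922,-.387]
f=p['frame'].astype(int);m=(np.abs(l)<.075)&(a>-.2)&(a<.1)&(C[...,2]>.004)&(f[...,2]-f[...,0]>15)
A=np.c_[a[m],l[m],C[m][:,2]]
for z in np.arange(0,.2,.015):
    k=A[(A[:,2]>z)&(A[:,2]<z+.015)]
    if len(k)>5: print(round(z,3),len(k),np.percentile(k[:,0],[2,50,98]).round(3),np.percentile(k[:,1],[2,98]).round(3))
"
```

```text
0.015 22 [-0.101 -0.085 -0.069] [0.058 0.062]
0.03 43 [-0.116 -0.088 -0.063] [0.059 0.063]
0.045 70 [-0.136 -0.091 -0.049] [0.059 0.064]
0.06 99 [-0.155 -0.099 -0.04 ] [0.06  0.063]
0.075 219 [-0.178 -0.138 -0.03 ] [-0.053  0.064]
0.09 317 [-0.172 -0.142 -0.016] [-0.057  0.064]
0.105 344 [-0.162 -0.135 -0.027] [-0.054  0.064]
0.12 309 [-0.151 -0.14  -0.041] [-0.055  0.064]
0.135 337 [-0.14  -0.121 -0.045] [-0.059  0.063]
0.15 524 [-0.129 -0.101 -0.039] [-0.058  0.063]
0.165 380 [-0.118 -0.095 -0.022] [-0.057  0.06 ]
0.18 164 [-0.08  -0.065 -0.026] [-0.018  0.038]
0.195 169 [-0.065 -0.05  -0.036] [-0.021  0.037]
```

View pics/s7.png

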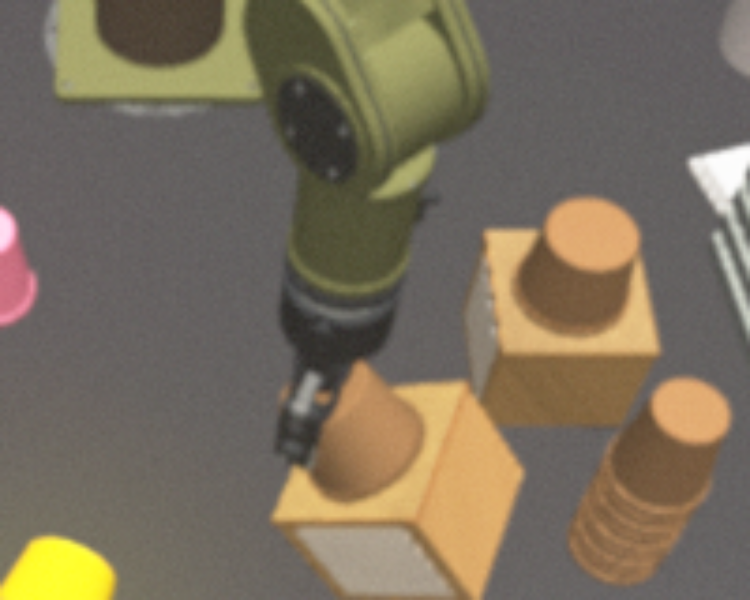

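At crop (400,480) the pack leans about 55 degrees, and its edge slid about 70 mm while the pads held it from turning. It is past the balance point, so I'll move it back a little and ease the grip.

Request:
arm_command(targets=[[-0.08, 0, 0, 0, 0.6], [-0.16, 0, 0, 0, 0.6], [-0.16, 0, 0, 0, 0.6], [-0.16, 0, 0, 0, 0.6], [-0.16, 0, 0, 0, 0.6], [-0.16, 0, 0, 0, 0.6], [-0.16, 0, 0, 0, 0.6], [-0.16, 0, 0, 0, 0.6], [-0.08, 0, 0, 0, 0.6], [0, 0, 0.05, 0, 0.62], [0, 0, 0.05, 0, 0.64], [0, 0, 0, 0, 0.66], [0, 0, 0, 0, 0.68]])

```text
t: 24.02
tcp_pos: [0.55, 0.0683, 0.1042]
ee_rot: [0.833, 0.554, 0.0, -0.0]
ft_force: [0.2, 0.3, -3.6]
gripper_width: 0.0756
grip_force: 38.4
```

```bash
cat > prof.py <<'E'
from h import *
p=optics.snapshot('scene')
C=cloud(p);d=np.array([-.387,-.922]);a=(C[...,:2]-[.5608,.093])@d;l=(C[...,:2]-[.5608,.093])@[.922,-.387]
f=p['frame'].astype(int);m=(np.abs(l)<.075)&(a>-.2)&(a<.1)&(C[...,2]>.004)&(f[...,2]-f[...,0]>15)
A=np.c_[a[m],l[m],C[m][:,2]]
for z in np.arange(0,.2,.02):
    k=A[(A[:,2]>z)&(A[:,2]<z+.02)]
    if len(k)>5: print(round(z,3),len(k),np.percentile(k[:,0],[2,50,98]).round(3),np.percentile(k[:,1],[2,98]).round(3))
for t in('pack','pack_top'): print(t,[(round(r['confidence'],2),np.round(w(p,r['position']),3).tolist()) for r in optics.spot_point(t,p)])
to(.5,0,.1)
E
python3 prof.py
```

```text
0.0 16 [-0.128 -0.03   0.087] [-0.071  0.062]
0.02 42 [-0.064 -0.035 -0.01 ] [0.059 0.063]
0.04 103 [-0.095 -0.044  0.003] [0.059 0.063]
0.06 155 [-0.128 -0.055  0.015] [-0.     0.064]
0.08 421 [-0.126 -0.111  0.034] [-0.056  0.063]
0.1 439 [-0.112 -0.092  0.025] [-0.054  0.064]
0.12 432 [-0.098 -0.083  0.005] [-0.058  0.063]
0.14 593 [-0.083 -0.051  0.011] [-0.059  0.063]
0.16 478 [-0.069 -0.043  0.013] [-0.057  0.059]
0.18 226 [-0.026 -0.007  0.024] [-0.025  0.036]
pack [(0.95, [0.811, -0.124, 0.063]), (0.85, [0.585, 0.165, 0.038])]
pack_top [(0.88, [0.55, 0.067, 0.189]), (0.81, [0.641, -0.068, 0.063]), (0.32, [0.489, -0.39, 0.0])]
t 24.17 tcp [0.5501 0.0681 0.1044] yaw x 67.2 tilt -1.0 w 0.07588368204154082 grip 38.41192848980427 F [-0.2 -0.2 -3.7]
tool delta in 40mm units [-2.055 -0.495  0.109]
```

Request:
arm_command(targets=[[0, 0, 0, 0, 0.72], [0, 0, 0, 0, 0.75], [0, 0, 0, 0, 0.76], [0, 0, 0, 0, 0.77], [0, 0, 0, 0, 0.77], [0, 0, 0, 0, 0.77]], squeeze=20)

```text
t: 24.67
tcp_pos: [0.5499, 0.0677, 0.1044]
ee_rot: [0.833, 0.553, -0.0, 0.0]
ft_force: [1.2, 0.1, -3.8]
gripper_width: 0.0759
grip_force: 38.4
```

```bash
python3 prof.py|tail -4
```

```text
pack [(0.75, [0.591, 0.165, 0.042]), (0.6, [0.811, -0.125, 0.062])]
pack_top [(0.67, [0.546, 0.067, 0.19])]
t 24.82 tcp [0.55   0.0677 0.1044] yaw x 67.17 tilt -1.0 w 0.07564010933703771 grip 38.41646857559681 F [ 0.9 -0.1 -3.9]
tool delta in 40mm units [-2.044 -0.495  0.11 ]
```

Request:
arm_command(targets=[[0, 0, 0.05, 0, 0.77], [0, 0, 0.03, 0, 0.78], [0, 0, 0, 0, 0.79], [0, 0, 0, 0, 0.8], [0, 0, 0, 0, 0.81], [0, 0, 0, 0, 0.82]])

```text
t: 25.32
tcp_pos: [0.5504, 0.0679, 0.1016]
ee_rot: [0.833, 0.553, 0.001, 0.0]
ft_force: [1.0, -0.7, -0.3]
gripper_width: 0.0777
grip_force: 0.0
```

```bash
python3 prof.py|tail -4
```

```text
pack [(0.86, [0.814, -0.125, 0.061]), (0.61, [0.587, 0.162, 0.024])]
pack_top [(0.97, [0.563, 0.103, 0.19]), (0.79, [0.642, -0.066, 0.059]), (0.24, [0.418, 0.328, -0.006])]
t 25.47 tcp [0.5503 0.0677 0.1015] yaw x 67.16 tilt -1.0 w 0.07749266436729647 grip 0.0 F [ 0.1  0.1 -0. ]
tool delta in 40mm units [-2.047 -0.502  0.036]
```

Request:
arm_command(targets=[[0, 0, 0, 0, 1], [0, 0, 0, 0, 1], [0, 0, 0, 0, 1], [0, 0, 0, 0, 1], [0, 0, 0, 0, 1], [0, 0, 0, 0, 1], [0, 0, 0, 0, 1], [0, 0, 0, 0, 1], [0, 0, 0, 0, 1], [0, 0, 0, 0, 1]])

```text
t: 26.3
tcp_pos: [0.5499, 0.0677, 0.1012]
ee_rot: [0.833, 0.553, 0.0, 0.0]
ft_force: [-1.3, 0.2, -0.4]
gripper_width: 0.0854
grip_force: 0.0
```

```bash
python3 prof.py|tail -9
```

```text
0.1 952 [-0.144 -0.091 -0.021] [-0.06   0.062]
0.12 156 [-0.125 -0.088 -0.042] [-0.001  0.043]
0.14 145 [-0.122 -0.086 -0.046] [0.001 0.04 ]
0.16 444 [-0.118 -0.083 -0.048] [-0.032  0.036]
0.18 169 [-0.114 -0.084 -0.051] [-0.03   0.032]
pack [(0.76, [0.814, -0.123, 0.061]), (0.64, [0.592, 0.17, 0.002])]
pack_top [(0.81, [0.643, -0.067, 0.06]), (0.68, [0.587, 0.168, 0.179]), (0.29, [0.489, -0.387, 0.006])]
t 26.45 tcp [0.55   0.0677 0.1012] yaw x 67.17 tilt -1.0 w 0.08533902537026229 grip 0.0 F [ 0.5 -0.9 -0.8]
tool delta in 40mm units [-2.044 -0.495  0.03 ]
```

The pack stands upright about 100 mm from where it lay. I'll back the gripper away, rise, and check.

Request:
arm_command(targets=[[-0.3, 0, 0, 0, 1], [-0.4, 0, 0, 0, 1], [-0.4, 0, 0, 0, 1], [-0.4, 0, -0.3, 0, 1], [-0.3, 0, -0.6, 0, 1], [0, 0, -0.6, 0, 1], [0, 0, -0.6, 0, 1], [0, 0, -0.3, 0, 1], [0, 0, 0, 0, 1], [0, 0, 0, 0, 1]])

```text
t: 27.28
tcp_pos: [0.5218, 0.0004, 0.1974]
ee_rot: [0.833, 0.553, 0.0, 0.001]
ft_force: [0.4, -0.2, 0.1]
gripper_width: 0.0851
grip_force: 0.0
```

```bash
python3 prof.py|tail -4; python3 -c "
from h import *
p=optics.snapshot('scene');cv2.imwrite('pics/end.png',p['frame'])
C=cloud(p);m=(np.hypot(C[...,0]-.588,C[...,1]-.168)<.05)&(C[...,2]>.172)&(C[...,2]<.19)
A=np.c_[C[m][:,:2],np.ones(m.sum())];print('top plane',np.linalg.lstsq(A,C[m][:,2],rcond=None)[0],C[m].mean(0))"
```

```text
pack [(0.92, [0.593, 0.169, 0.001]), (0.72, [0.814, -0.123, 0.061])]
pack_top [(0.86, [0.642, -0.067, 0.06]), (0.8, [0.588, 0.168, 0.18])]
t 27.43 tcp [0.5209 0.0008 0.196 ] yaw x 67.17 tilt -1.0 w 0.08543619576674326 grip 0.0 F [-0.8  0.6 -0.5]
tool delta in 40mm units [-0.217 -0.468  2.401]
top plane [-0.01745071  0.00298795  0.18900565] [0.59469102 0.16879216 0.17913222]
```

View pics/end.png

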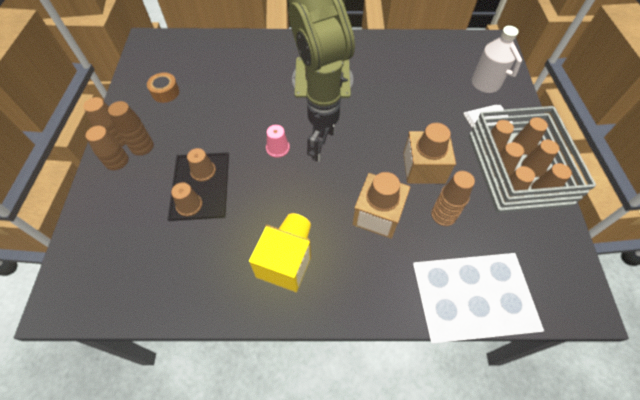

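The pack stands level at (382,205), the stray pot is on the tray at (200,165), nothing else has moved, and the gripper is clear. Handing in.

```bash
python3 -c "
from cell import ticket
print(ticket.job_done())"
```

```text
the job is handed in; nothing more can be done
None
```

The job is handed in (it returned no verdict): the stray pot stands mouth down on the tray and the fallen pack stands flat on its base, narrow end up, about 100 mm from where it lay; its base edge slid about 70 mm during tipping and I moved it partly back.

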